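Set the third tripod leg to its ring and lock it

ROBOT

A 6-joint arm with a two-finger parallel gripper is mounted at the origin on the work surface. World frame = base frame: x ahead of the robot, y to its left, z up, the work surface at z = 0. Lengths are in m, angles in rad, forces in N, time in s.
With the tool pointing down it reaches from about 0.35 to 0.775 m from the base axis. Payload 5.5 kg.
Tool frame: the origin (TCP) lies at the very end of the fingers, on their centre line; the grasp point (between the pads) lies env.grasp_offset behind it (env.grasp_offset is the distance from the TCP to the grasp point, in m); x points along the fingers, y is the direction in which the jaws open and shut, and the axes are right-handed (so a half turn about x gives the same grasp; the last joint's range is limited). The gripper opens to 85 mm and grips with 20 to 120 N. Pads are 22 mm wide; open, the fingers measure 114 mm over their backs; the gripper's body (76 mm by 85 mm) begins 54 mm behind the grasp point. The pads swing forward as they close: fully open they stand 13 mm farther back than shut.
Start: joints at [1.192, 0.313, 0.046, 1.304, 0, 1.431], TCP at [0.136, 0.559, 0.231] pointing down, gripper open.
Joint ranges: [-2.76, 2.76], [-0.86, 1.69], [-1.03, 1.26], [-2.2, 2.34], [-1.47, 1.5], [-3.14, 3.14]. Speed limits (rad/s): [2.57, 2.57, 3.14, 3.14, 3.14, 3.14].

INTERFACE

Orientations are given as a unit quaternion [w, x, y, z].
In Python, from workcell import get_state, viewer, job, env gives the robot as it stands.
- The arm moves only by the tool send_rows, never from a script. Its argument "plan" is a list of rows, each a list of 6 numbers: the shift along the tool's x, y, z in mm, then the turn, a rotation vector about the tool's x, y, z in degrees. A call has exactly 10 rows; each row is the pose to reach, as a shift and turn from the pose commanded when the call began, along the tool's axes at that moment; what a row does not reach only later rows make up. A row lasts 1/8 s, in which the tool goes at most 62.5 mm and 10.7 degrees, less where a joint would pass 70% of its speed; a pose out of reach is approached as far as the arm can. A call with a gripper value outside its range is refused whole. "claw" is the finger opening in mm, from 0 to 85.4, set as the call begins (left out, the last holds). The fingers move at their own pace and stop on an object; "newtons" is the grip in N (left out, the last holds). Time passes only in rows, so rows that repeat a pose let the fingers close, or fill a call up. It gives the time, the measured TCP pose, the force and the opening at its end, in the units of the state.
- get_state(): the state, without advancing time (a new reading comes with each control period).
- viewer.read_camera(name): name is "scene" or "top"; returns a dict with "frame" (480x640x3 uint8, blue, green, red), "mtx" (3x3 intrinsics, pixels), "rvec" (rotation vector, rad) and "tvec" (3), from world to camera coordinates, as OpenCV has them. Camera axes: x right, y down, z forward; pixel columns grow to the right and rows downward; lengths in m; the calibration is good to about 2 mm. A picture is of the moment at which its call begins. There is no depth.
- job.hand_in(): hands the job in, once; it reports no verdict.
The state is a dict: "clock": time; "joint_pos": joint angles; "qvel": joint speeds; "tau": joint torques, N m; "tcp_pos": TCP position; "orientation": TCP orientation; "wrist_force": force on the tool from outside, world axes, zero at the start; "ft_torque": the same for the moment, N m; "finger_gap": finger opening in m.
Only numpy, scipy, OpenCV 4.12 (cv2) and the standard library are available. Lean on these libraries where they do the work, as an engineer would, in place of code of your own. Each camera call takes 0.05 s, during which the arm holds its last target.

TASK

The tripod is standing upside down on the wardrobe shelf; two of its legs are already locked at their length ring, but the third, the one with its lever swung out, has slid home. Pull that leg out until its black ring has just come fully out of the collar, like the other two, and, holding the leg there, swing its lever fully closed along the leg. Do not let go of it at the end: finish still holding the leg or its lever, and leave the other things on the shelf alone.

Things in the scene. Friction and masses are not known exactly. Their poses are not given: they have to be found in the camera images.
- tripod: Compact camera tripod upside down on its platform, 145 mm tall at its middle; it does not shift. Origin on the shelf under its middle, z up. Three legs 120 degrees apart rise outward at 25 degrees to 210-230 mm; the loose leg points along +x. Each leg: a thin fixed aluminium inner section (17 mm across) over which a thicker foot section with a collar slides outward.
- foot_section: The loose leg's sliding part, 188 mm long, 0.3 to 0.45 kg. Origin: centre of its collar's mouth, on the leg's axis; x outward and up along the leg, y sideways, z square off its upper side. Grey collar: round nose 10 mm long, 22 across, then a block 32 long, 30 wide, 28 high, 25 mm lug for the lever on +y; then a 22 mm tube and rubber foot. Unlocked, its weight (1 to 2 N along the leg) slides it home.
- collar_mouth (a point): Centre of the collar's mouth (the collar end nearest the tripod's middle), on the leg's axis; axes as foot_section.
- ring_mark (a point): Point on the leg's axis at the outer edge of the black length ring (8 mm wide, round the inner section, hidden inside the collar at the start). The leg is at its mark when the collar's mouth is here, which is 60 mm out from home; the other two legs show it.
- lever_pivot (a point): Point on the lever's pivot axis at the half height of the lever's blade; 30 mm outward from the collar's mouth, 21 mm to +y, 27 mm off the leg's axis; axes as foot_section. The pivot axis runs along z.
- lever_grip (a point): Middle of the lever's blade, 36 mm from the pivot axis; x from the pivot to the lever's tip, y across the blade, z off the leg. The steel blade is a straight bar 10 mm thick, 18 mm high (18 to 36 mm off the leg's axis: 7 mm clear above the tube, 4 mm above the collar), reaching 63 mm from the pivot. It can be pinched across its thickness from above and used to pull and hold the leg.
- leg_travel (a joint): How far the loose leg is pulled out along its axis, m: 0 home, 0.060 at the ring, 0.085 the end stop.
- cam_lever (a joint): Lever angle, rad: 0 closed against its stop (lying along the leg, tip towards the rubber foot), 1.57 straight out sideways to +y, 1.75 the other stop. It turns easily and stays where it is left; over the last 0.7 rad its cam presses on the inner section and clamps the leg (up to about 5 N at the blade).
- figurine: White ceramic bird, 92 mm tall, origin under its middle; not part of the job.
- doorknob: White plastic spare doorknob standing on its rose, 52 mm across, 61 mm tall, origin under its middle; not part of the job.
- shoe_spoon: Steel shoe spoon lying flat, 185 mm long, 42 mm wide, origin under its middle; not part of the job.
- bin_frame: White frame, 130 x 182 x 170 mm, with a blue bin tilted out towards the shelf's front lip; fixed, not part of the job.

How it is judged:
On the way, in this order (a step that is already met when the one before it is completed fails the run):
1. the leg is held at its ring with the lever still open (value of joint leg_travel between 0.054 and 0.066 m and value of joint cam_lever above 0.8 rad and contact force between the fingers and foot_section above 1 N), for 0.3 s.
2. the lever is closed with the leg still held at its ring (value of joint leg_travel between 0.054 and 0.066 m and value of joint cam_lever below 0.12 rad and contact force between the fingers and foot_section above 1 N), for 0.3 s.
At the end, for the whole second after the job is handed in: Through the last second the leg is within 6 mm of its ring (60 mm pulled out), the lever is within 0.12 rad of closed, the fingers still press on the leg or its lever with more than 1 N, the leg is at rest, and the figurine, doorknob and shoe spoon are within 20 mm of where they were (all of step 2 and linear speed of foot_section below 0.02 m/s and distance of each of figurine, doorknob, shoe_spoon from where it was at the start of the episode below 0.02 m); the arm keeps its last pose, push and grip.
It fails at once if the lever was swung in while the leg was off its ring (value of joint cam_lever below 0.6 rad and (value of joint leg_travel below 0.048 m or value of joint leg_travel above 0.072 m)).
It fails at once if a bystander was disturbed (distance of any of figurine, doorknob, shoe_spoon from where it was at the start of the episode above 0.03 m or angle between any of figurine, doorknob's own z axis and vertical above 0.3 rad).
It also fails if it takes over 42 s, if anything falls off the work surface, if the arm or the gripper's body presses on something with over 40 N, if the wrist force passes 120 N, or if a joint passes its speed limit or range.

## Working session

There is one attempt and no reset: what is moved stays moved. The work goes in short steps, Python scripts to look and compute and a tool call to move; the robot and the scene stay as the last step left them, time stands still between calls to the robot, and variables do not carry over. Pictures are saved under pics/ and viewed, and the job is handed in when it is done.

Besides the shell and the picture viewer there is one more tool, called after "Request:" as name(argument=value, ...), one argument or row to a line, values as JSON. send_rows: Moves the arm, as the interface text tells. Its arguments: {"type":"object","properties":{"plan":{"type":"array"},"claw":{"type":"number"},"newtons":{"type":"number"}},"required":["plan"]}

```bash
ls; mkdir -p pics
python3 - <<'E'
from workcell import get_state, viewer, job, env
import cv2
print(env.grasp_offset, get_state())
for n in("scene","top"):
    r=viewer.read_camera(n); cv2.imwrite(f"pics/{n}0.png",r["frame"]); print(n,r["mtx"],r["rvec"],r["tvec"])
E
```

```text
pics
0.0187 {'clock': 0.0, 'joint_pos': array([1.19237312e+00, 3.13984833e-01, 4.49695173e-02, 1.30360448e+00,
       2.49160306e-05, 1.43118452e+00]), 'qvel': array([ 0.00044217, -0.00081287, -0.0016006 ,  0.00134807,  0.00268804,
       -0.00049876]), 'tau': array([ 6.27080613e-05, -4.80628896e+01,  2.98531079e+01,  1.93609216e-02,
       -1.45004640e-05, -9.46326622e-06]), 'tcp_pos': array([0.13583095, 0.55819458, 0.23041387]), 'orientation': array([ 0.70189797,  0.08361113,  0.70224525, -0.08485299]), 'wrist_force': array([-0.59922311,  0.29926713, -0.01573578]), 'ft_torque': array([-0.02365835,  0.06705738,  0.07287317]), 'finger_gap': 0.08548566711857991}
scene [[518.15227242   0.         309.87251088]
 [  0.         518.15227242 249.69707705]
 [  0.           0.           1.        ]] [ 1.27232839  2.21591606 -0.97208096] [ 0.2343447  -0.23005523  2.06580367]
top [[583.79423353   0.         318.88543469]
 [  0.         583.79423353 243.35884664]
 [  0.           0.           1.        ]] [ 2.15640544 -2.09663096  0.1965724 ] [0.03218913 0.54059294 1.51238759]
```

View pics/scene0.png

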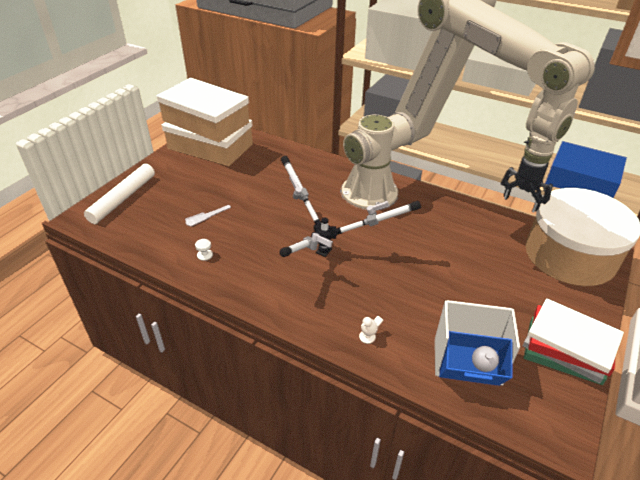

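View pics/top0.png

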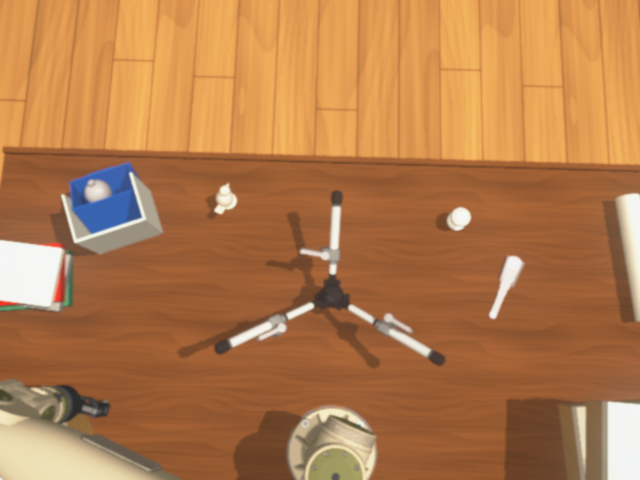

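Run:
```python
import cv2
a=cv2.imread("pics/top0.png")[180:320,270:400]; cv2.imwrite("pics/topc.png",cv2.resize(a,None,fx=4,fy=4,interpolation=cv2.INTER_CUBIC))
a=cv2.imread("pics/scene0.png")[195:275,265:375]; cv2.imwrite("pics/scenec.png",cv2.resize(a,None,fx=6,fy=6,interpolation=cv2.INTER_CUBIC))
```

```text
(no output)
```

View pics/topc.png

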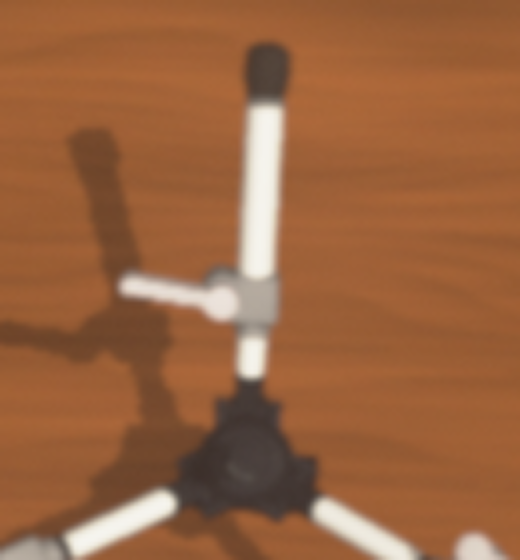

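View pics/scenec.png

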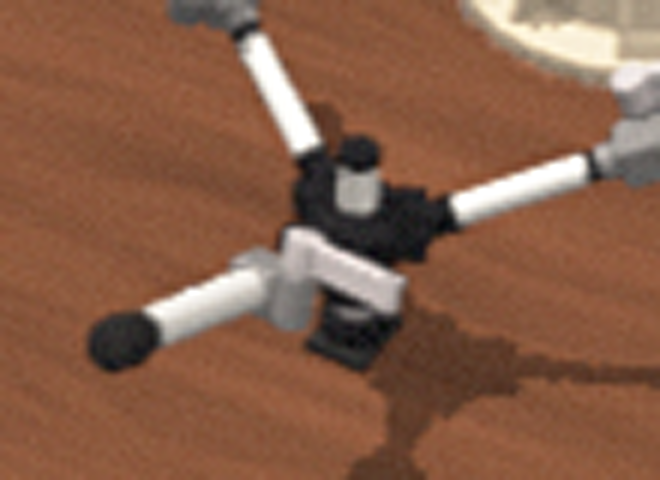

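```bash
cat > h.py <<'E'
import numpy as np, cv2
from scipy.spatial.transform import Rotation as R
from workcell import get_state, viewer, job, env
def cam(n):
    r=viewer.read_camera(n); return r["frame"],(r["mtx"],cv2.Rodrigues(r["rvec"])[0],np.array(r["tvec"]).reshape(3))
def proj(c,X):
    K,Rm,t=c; p=(K@(Rm@np.atleast_2d(X).T+t[:,None])).T; return p[:,:2]/p[:,2:]
def tri(c1,p1,c2,p2):
    P=[c[0]@np.c_[c[1],c[2]] for c in(c1,c2)]
    X=cv2.triangulatePoints(P[0],P[1],np.array(p1,float).reshape(2,1),np.array(p2,float).reshape(2,1))[:,0]; X=X[:3]/X[3]
    e=[np.linalg.norm(proj(c,X)[0]-p) for c,p in((c1,p1),(c2,p2))]
    return X,e
E
python3 - <<'E'
from h import *
np.set_printoptions(precision=4,suppress=True)
ft,ct=cam("top"); fs,cs=cam("scene")
cv=lambda p,f,o:(np.array(p)+.5)/f-.5+o
T=lambda p:cv(p,4,np.array([270,180])); S=lambda p:cv(p,6,np.array([265,195]))
for n,a,b in[("levtip",(124,285),(398,290)),("pivot top",(220,300),(303,242)),("foot/tube",(267,102),(150,315)),("footend",(268,50),(112,347)),("column top",(250,455),(360,148))]:
    print(n,tri(ct,T(a),cs,S(b)))
E
```

```text
levtip (array([0.4995, 0.0929, 0.1544]), [np.float64(0.336911408106176), np.float64(0.34253273672826506)])
pivot top (array([0.4918, 0.0326, 0.155 ]), [np.float64(0.14933609720519753), np.float64(0.1491566860562548)])
foot/tube (array([0.6103, 0.0091, 0.1856]), [np.float64(1.0355169187508932), np.float64(1.0883252783640482)])
footend (array([0.6428, 0.0086, 0.1894]), [np.float64(0.7135957156527991), np.float64(0.7623676541713335)])
column top (array([0.3966, 0.0126, 0.1438]), [np.float64(0.6671616518536944), np.float64(0.6342692174557083)])
```

```bash
cat > model.py <<'E'
from h import *
def frame(psi): 
    a=np.radians(25); x=np.array([np.cos(a)*np.cos(psi),np.cos(a)*np.sin(psi),np.sin(a)]); y=np.array([-np.sin(psi),np.cos(psi),0]); return np.c_[x,y,np.cross(x,y)]
def draw(img,c,m,psi,th,off,f):
    F=frame(psi)
    def L(pts,col,cl=False):
        p=proj(c,m+(F@np.array(pts,float).T).T/1000); p=((p-off+.5)*f-.5).round().astype(int)
        cv2.polylines(img,[p.reshape(-1,1,2)],cl,col,1,cv2.LINE_AA)
    for x0,x1,y,z in[(10,42,15,14)]:
        for xx in(x0,x1): L([(xx,-y,-z),(xx,y,-z),(xx,y,z),(xx,-y,z)],(255,0,0),True)
        for yy in(-y,y):
            for zz in(-z,z): L([(x0,yy,zz),(x1,yy,zz)],(255,0,0))
    t=np.linspace(0,2*np.pi,30)
    for xx in(0,10,42,188): L([(xx,11*np.cos(k),11*np.sin(k)) for k in t],(0,0,255),True)
    for k in t[::5]: L([(42,11*np.cos(k),11*np.sin(k)),(188,11*np.cos(k),11*np.sin(k))],(0,0,255))
    c_,s=np.cos(th),np.sin(th)
    for z in(18,36): L([(30+a*c_-b*s,21+a*s+b*c_,z) for a,b in((0,-5),(63,-5),(63,5),(0,5))],(0,255,0),True)
E
python3 - <<'E'
from model import *
from scipy.optimize import least_squares
np.set_printoptions(precision=4,suppress=True)
ft,ct=cam("top"); fs,cs=cam("scene")
cv=lambda p,f,o:(np.array(p)+.5)/f-.5+o
T=lambda p:cv(p,4,np.array([270,180])); S=lambda p:cv(p,6,np.array([265,195]))
def feats(p):
    F=frame(p[3]);c,s=np.cos(p[4]),np.sin(p[4])
    P=np.array([[30+63*c,21+63*s,27],[30,21,36],[188,0,0],[100,0,0],[42,0,14]])/1000
    return p[:3]+(F@P.T).T
tp=np.array([T((122,285)),T((220,300)),T((268,47)),T((263,180)),T((258,278))])
sp=np.array([S((400,292)),S((303,242)),S((105,350))])
def res(p):
    X=feats(p); return np.r_[(proj(ct,X)-tp)[[0,1,2,4]].ravel(),(proj(ct,X)-tp)[3,:1],(proj(cs,X[:3])-sp).ravel()]
r=least_squares(res,[.47,.01,.12,0,1.5],loss="soft_l1"); p=r.x; print(p); print(res(p))
print("footend",feats(p)[2], "pivot",feats(p)[1])
a=cv2.resize(ft[180:320,270:400],None,fx=4,fy=4,interpolation=cv2.INTER_CUBIC); draw(a,ct,p[:3],p[3],p[4],np.array([270,180]),4)
b=cv2.resize(fs[195:275,265:375],None,fx=5,fy=5,interpolation=cv2.INTER_CUBIC); draw(b,cs,p[:3],p[3],p[4],np.array([265,195]),5)
o=np.zeros((560,800,3),np.uint8); o[:560,:a.shape[1]]=a[:560]; 
cv2.imwrite("pics/fitT.png",a);cv2.imwrite("pics/fitS.png",b)
E
```

```text
[ 0.4768  0.0105  0.1105 -0.0192  1.4719]
[-0.1217  0.2762  0.3619  1.0861 -0.0662 -0.6818 -0.5113  0.0081 -0.6381
 -0.5096  0.7807 -0.0819 -0.8176 -0.7638 -0.0309]
footend [0.6471 0.0073 0.1899] pivot [0.4891 0.0313 0.1558]
```

View pics/fitT.png

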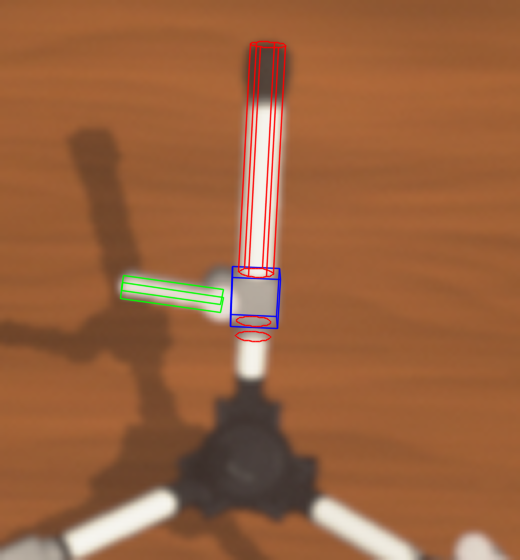

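View pics/fitS.png

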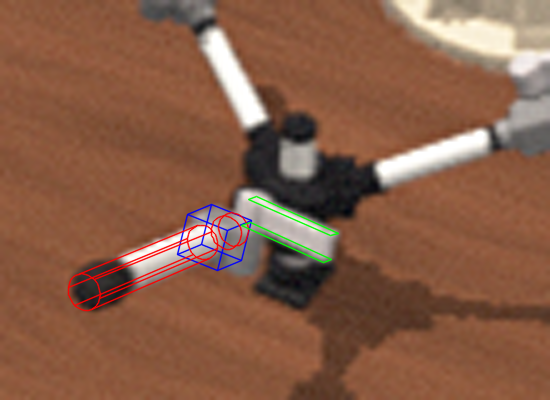

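```bash
cat > tgt.py <<'E'
from model import *
M=np.array([.4768,.0105,.1105]); PSI=-.0192
def pose(d,th,rad,ztip,sgn,M=M,PSI=PSI):
    "TCP pose: travel d m, lever th, grip radius, tip height off axis, all in m"
    F=frame(PSI); b=np.array([np.cos(th),np.sin(th),0]); ac=np.array([-np.sin(th),np.cos(th),0])*sgn
    p=M+F@(np.array([d+.030,.021,ztip])+rad*b)
    x=-F[:,2]; y=F@ac; return p,R.from_matrix(np.c_[x,y,np.cross(x,y)])
def cur():
    s=get_state(); q=s["orientation"]; return s,np.array(s["tcp_pos"]),R.from_quat(q[[1,2,3,0]])
def delta(p,r):
    s,p0,r0=cur(); return (r0.inv().apply(p-p0)*1000).round(1),np.degrees((r0.inv()*r).as_rotvec()).round(1)
E
python3 - <<'E'
from tgt import *
np.set_printoptions(precision=3,suppress=True)
s,p0,r0=cur(); print(r0.as_matrix(), s["joint_pos"])
for sg in(1,-1):
    p,r=pose(0,1.47,.038,.06,sg); print(sg,p,delta(p,r)); print(r.as_matrix())
E
```

```text
[[-0.     0.237  0.972]
 [-0.001  0.972 -0.237]
 [-1.    -0.001 -0.   ]] [ 1.192  0.313  0.046  1.304 -0.     1.431]
1 [0.483 0.069 0.179] (array([  52. , -393.3,  453.2]), array([-95.1, -22.9, -16.5]))
[[ 0.423 -0.9    0.11 ]
 [-0.008  0.118  0.993]
 [-0.906 -0.42   0.043]]
-1 [0.483 0.069 0.179] (array([  52. , -393.3,  453.2]), array([ 81.8, -16. ,  22.2]))
[[ 0.423  0.9   -0.11 ]
 [-0.008 -0.118 -0.993]
 [-0.906  0.42  -0.043]]
```

Run:
```python
from tgt import *
p,r=pose(0,1.47,.040,.11,1); print(p,delta(p,r))
```

```text
[0.46231926 0.07158625 0.22457346] (array([   6.6, -396. ,  432.3]), array([-95.1, -22.9, -16.5]))
```

Request:
send_rows(
  plan=[
    [6, -396, 432, -95, -23, -16.5],
    [6, -396, 432, -95, -23, -16.5],
    [6, -396, 432, -95, -23, -16.5],
    [6, -396, 432, -95, -23, -16.5],
    [6, -396, 432, -95, -23, -16.5],
    [6, -396, 432, -95, -23, -16.5],
    [6, -396, 432, -95, -23, -16.5],
    [6, -396, 432, -95, -23, -16.5],
    [6, -396, 432, -95, -23, -16.5],
    [6, -396, 432, -95, -23, -16.5],
  ],
  claw=50,
  newtons=40,
)

```text
clock: 1.55
tcp_pos: [0.4413, 0.1058, 0.2255]
orientation: [0.647, -0.532, 0.43, 0.337]
wrist_force: [0.3, 0.3, -0.4]
finger_gap: 0.05
```

Run:
```python
from tgt import *
s,p0,r0=cur(); print(s["clock"],s["joint_pos"].round(3),p0)
p,r=pose(0,1.47,.040,.11,1); print(p,delta(p,r))
ft,ct=cam("top");fs,cs=cam("scene"); cv2.imwrite("pics/t1.png",ft);cv2.imwrite("pics/s1.png",fs)
```

```text
1.55 [ 0.099 -0.245 -0.643  0.76  -0.061 -1.271] [0.44132447 0.10583219 0.22553519]
[0.46231926 0.07158625 0.22457346] (array([ 10.1, -25.5, -29.4]), array([-5.2, -0.9, -1. ]))
```

View pics/s1.png

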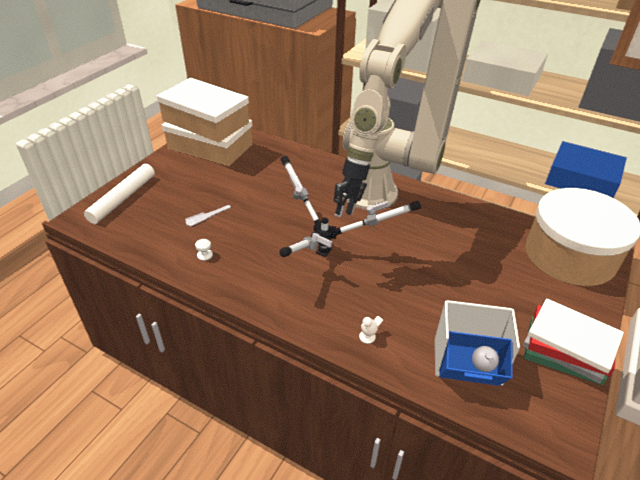

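Run:
```python
from tgt import *
for z in(.11,.055):
  p,r=pose(0,1.47,.040,z,1); print(p,delta(p,r))
```

```text
[0.46231926 0.07158625 0.22457346] (array([  9.7, -24.3, -26.3]), array([-5.7, -1.2, -1. ]))
[0.48555898 0.07113999 0.17472653] (array([ 64.7, -25.2, -25.1]), array([-5.7, -1.2, -1. ]))
```

Request:
send_rows(
  plan=[
    [10, -24, -26, -5.7, -1.2, -1],
    [10, -24, -26, -5.7, -1.2, -1],
    [30, -25, -25, -5.7, -1.2, -1],
    [45, -25, -25, -5.7, -1.2, -1],
    [60, -25, -25, -5.7, -1.2, -1],
    [65, -25, -25, -5.7, -1.2, -1],
    [65, -25, -25, -5.7, -1.2, -1],
    [65, -25, -25, -5.7, -1.2, -1],
    [65, -25, -25, -5.7, -1.2, -1],
    [65, -25, -25, -5.7, -1.2, -1],
  ],
)

```text
clock: 2.9
tcp_pos: [0.4843, 0.0759, 0.1743]
orientation: [0.628, -0.562, 0.403, 0.357]
wrist_force: [0.3, -0.5, -0.4]
finger_gap: 0.0501
```

Run:
```python
from tgt import *
s,p0,r0=cur(); print(s["clock"],s["joint_pos"].round(3),p0)
p,r=pose(0,1.47,.040,.055,1); print(p,delta(p,r))
ft,ct=cam("top");fs,cs=cam("scene")
print(proj(ct,p0),proj(cs,p0))
def tip(img,c,off,f):
    F=r0.as_matrix()
    for yy in(-25,25):
        pts=np.array([p0+F@np.array([x,yy,z])/1000 for x,z in((0,-11),(0,11),(-37,11),(-37,-11))])
        q=((proj(c,pts)-off+.5)*f-.5).round().astype(int); cv2.polylines(img,[q.reshape(-1,1,2)],True,(0,255,255),1)
a=cv2.resize(ft[180:320,270:400],None,fx=4,fy=4,interpolation=cv2.INTER_CUBIC); tip(a,ct,np.array([270,180]),4)
b=cv2.resize(fs[155:275,265:385],None,fx=5,fy=5,interpolation=cv2.INTER_CUBIC); tip(b,cs,np.array([265,155]),5)
cv2.imwrite("pics/t2.png",a);cv2.imwrite("pics/s2.png",b)
```

```text
2.9 [-0.008 -0.151 -0.715  0.572 -0.    -1.464] [0.48431745 0.07586837 0.17431465]
[0.48555898 0.07113999 0.17472653] (array([ 0.2, -1.8, -4.5]), array([ 0.2,  0.2, -0.1]))
[[306.85021652 255.9262125 ]] [[328.27777435 233.45235669]]
```

View pics/t2.png

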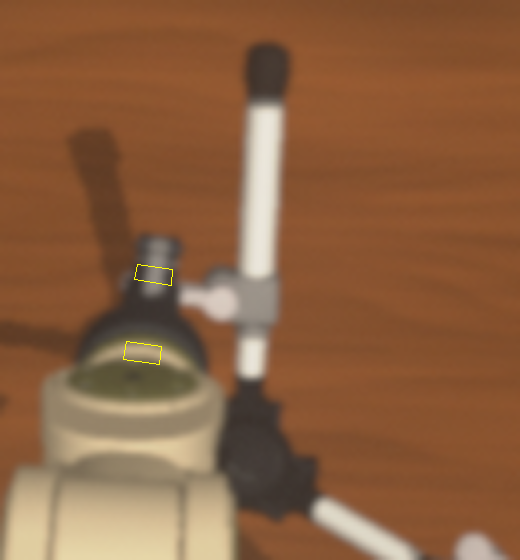

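View pics/s2.png

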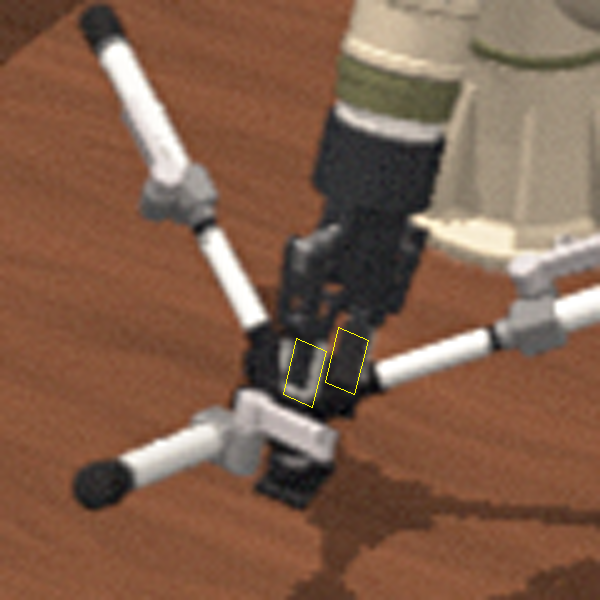

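Request:
send_rows(
  plan=[
    [6, -2, -3, 0, 0, 0],
    [12, -2, -3, 0, 0, 0],
    [18, -2, -3, 0, 0, 0],
    [24, -2, -3, 0, 0, 0],
    [30, -2, -3, 0, 0, 0],
    [34, -2, -3, 0, 0, 0],
    [37, -2, -3, 0, 0, 0],
    [37, -2, -3, 0, 0, 0],
    [37, -2, -3, 0, 0, 0],
    [37, -2, -3, 0, 0, 0],
  ],
)

```text
clock: 4.25
tcp_pos: [0.5014, 0.0725, 0.1413]
orientation: [0.628, -0.562, 0.403, 0.357]
wrist_force: [0.2, -0.5, -0.4]
finger_gap: 0.0498
```

Run:
```python
from tgt import *
s,p0,r0=cur(); print(s["clock"],s["joint_pos"].round(3),p0,s["wrist_force"])
p,r=pose(0,1.47,.040,.018,1); print(p,delta(p,r))
ft,ct=cam("top");fs,cs=cam("scene")
a=cv2.resize(ft[180:320,270:400],None,fx=4,fy=4,interpolation=cv2.INTER_CUBIC)
b=cv2.resize(fs[155:275,265:385],None,fx=5,fy=5,interpolation=cv2.INTER_CUBIC)
cv2.imwrite("pics/t3.png",a);cv2.imwrite("pics/s3.png",b)
```

```text
4.25 [-0.017 -0.081 -0.746  0.471  0.003 -1.472] [0.50135556 0.07254977 0.14129669] [ 0.16804359 -0.47241257 -0.39919773]
[0.50119297 0.07083978 0.14119314] (array([ 0. , -0. , -1.7]), array([ 0.2,  0.2, -0.1]))
```

View pics/t3.png

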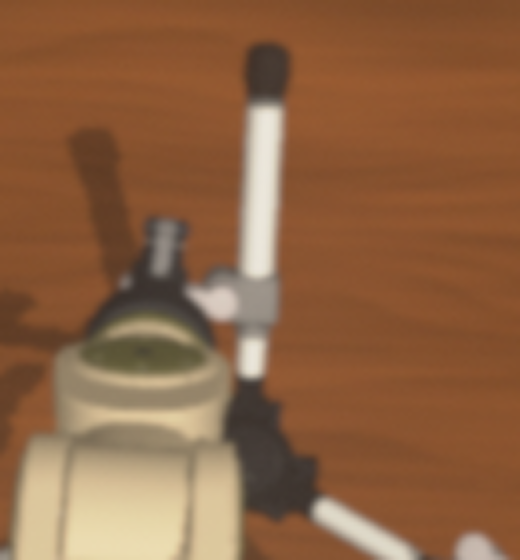

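View pics/s3.png

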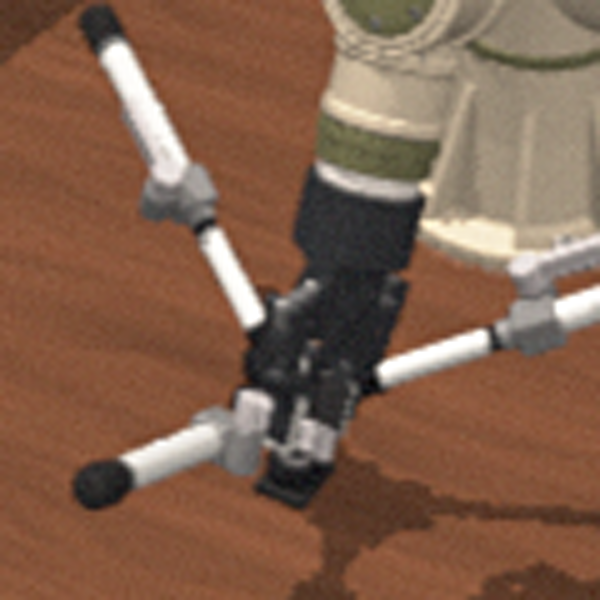

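Request:
send_rows(
  plan=[
    [0, 0, 0, 0, 0, 0],
    [0, 0, 0, 0, 0, 0],
    [0, 0, 0, 0, 0, 0],
    [0, 0, 0, 0, 0, 0],
    [0, 0, 0, 0, 0, 0],
    [0, 0, 0, 0, 0, 0],
    [0, 0, 0, 0, 0, 0],
    [0, 0, 0, 0, 0, 0],
    [0, 0, 0, 0, 0, 0],
    [0, 0, 0, 0, 0, 0],
  ],
  claw=0,
  newtons=40,
)

```text
clock: 5.6
tcp_pos: [0.5013, 0.0727, 0.1411]
orientation: [0.628, -0.562, 0.403, 0.357]
wrist_force: [-4.9, 2.1, 4.2]
finger_gap: 0.0089
```

Run:
```python
from tgt import *
s,p0,r0=cur(); print(s["clock"],s["joint_pos"].round(3),p0,s["wrist_force"],s["finger_gap"])
p,r=pose(0,1.47,.040,.018,1); print(p,delta(p,r))
F=frame(PSI); print("leg dir in tool axes",r0.inv().apply(F[:,0])*60)
ft,ct=cam("top");fs,cs=cam("scene")
b=cv2.resize(fs[155:275,265:385],None,fx=5,fy=5,interpolation=cv2.INTER_CUBIC)
cv2.imwrite("pics/s4.png",b)
```

```text
5.6 [-0.017 -0.081 -0.747  0.471  0.003 -1.472] [0.50125565 0.0726536  0.14107643] [-4.94767889  2.14736086  4.17680552] 0.008932113823994236
[0.50119297 0.07083978 0.14119314] (array([-0.1, -0.2, -1.8]), array([ 0.2,  0.2, -0.1]))
leg dir in tool axes [ -0.1128463  -59.72026628   5.78593653]
```

View pics/s4.png

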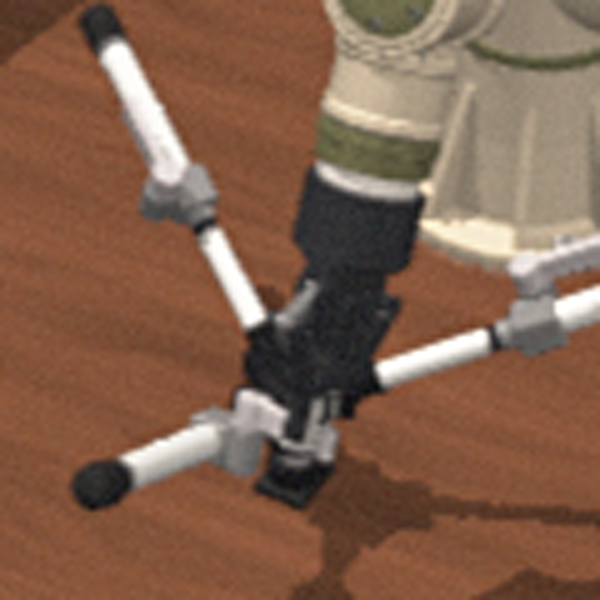

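Request:
send_rows(
  plan=[
    [0, -6, 0.6, 0, 0, 0],
    [0, -14, 1.4, 0, 0, 0],
    [0, -22, 2.1, 0, 0, 0],
    [0, -30, 2.9, 0, 0, 0],
    [0, -38, 3.7, 0, 0, 0],
    [0, -46, 4.5, 0, 0, 0],
    [0, -53, 5.1, 0, 0, 0],
    [0, -58, 5.6, 0, 0, 0],
    [0, -59.7, 5.8, 0, 0, 0],
    [0, -59.7, 5.8, 0, 0, 0],
  ],
)

```text
clock: 6.95
tcp_pos: [0.556, 0.0715, 0.1666]
orientation: [0.628, -0.562, 0.402, 0.357]
wrist_force: [-3.8, 1.7, 4.6]
finger_gap: 0.0087
```

Run:
```python
from tgt import *
s,p0,r0=cur(); print(s["clock"],s["joint_pos"].round(3),p0,s["wrist_force"],s["finger_gap"])
p,r=pose(0.06,1.47,.040,.018,1); print(p,delta(p,r)); print(frame(PSI).T@(p0-[.50126,.07265,.14108]))
ft,ct=cam("top");fs,cs=cam("scene")
a=cv2.resize(ft[160:300,270:400],None,fx=4,fy=4,interpolation=cv2.INTER_CUBIC)
b=cv2.resize(fs[155:275,265:385],None,fx=5,fy=5,interpolation=cv2.INTER_CUBIC)
cv2.imwrite("pics/s5.png",b);cv2.imwrite("pics/t5.png",a)
```

```text
6.95 [-1.700e-02 -1.000e-03 -6.010e-01  5.350e-01  3.000e-03 -1.472e+00] [0.55602888 0.0714615  0.16662483] [-3.75193696  1.69920679  4.61886523] 0.00866525991220706
[0.55556141 0.06979578 0.16655023] (array([-0.1,  0.3, -1.7]), array([ 0.2,  0.2, -0.1]))
[ 6.04447049e-02 -1.36779049e-04 -2.22077711e-07]
```

View pics/s5.png

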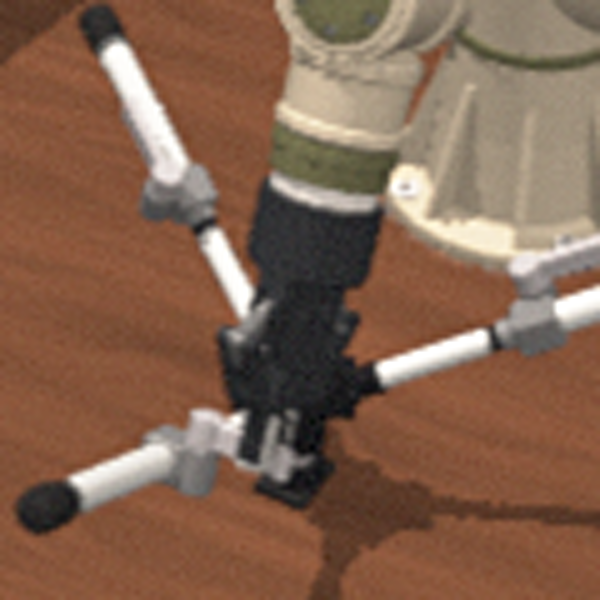

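View pics/t5.png

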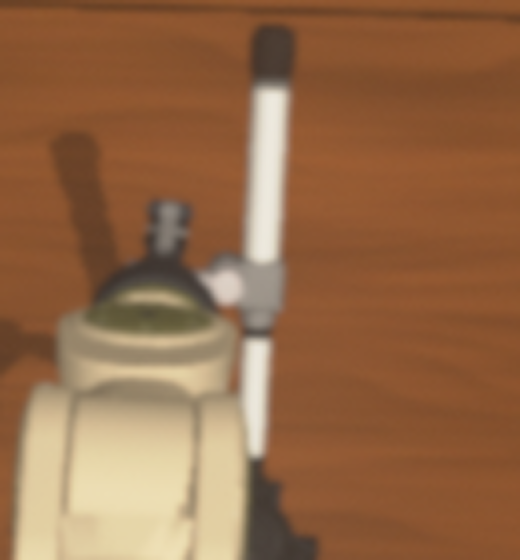

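Request:
send_rows(
  plan=[
    [0, 0, 0, 0, 0, 0],
    [0, 0, 0, 0, 0, 0],
    [0, -3.6, -0.2, 5, 0, 0],
    [0, -8.0, -0.8, 11, 0, 0],
    [0, -12.2, -1.8, 17, 0, 0],
    [0, -16.3, -3.3, 23, 0, 0],
    [0, -20.8, -5.6, 30, 0, 0],
    [0, -25.1, -8.4, 37, 0, 0],
    [0, -29.0, -11.7, 44, 0, 0],
    [0, -29.0, -11.7, 44, 0, 0],
  ],
)

```text
clock: 8.3
tcp_pos: [0.5803, 0.0564, 0.1779]
orientation: [0.793, -0.285, 0.507, 0.18]
wrist_force: [-7.0, 2.3, 5.8]
finger_gap: 0.0088
```

Run:
```python
from tgt import *
s,p0,r0=cur(); print(s["clock"],s["joint_pos"].round(3),p0,s["wrist_force"],r0.inv().apply(s["wrist_force"]),s["ft_torque"],s["finger_gap"])
F=frame(PSI); b=F.T@r0.as_matrix()[:,2]; print("theta",np.arctan2(b[1],b[0]))
p,r=pose(0.06,np.arctan2(b[1],b[0]),.0417,.018,1); print(p,delta(p,r))
ft,ct=cam("top");fs,cs=cam("scene")
a=cv2.resize(ft[160:300,270:400],None,fx=4,fy=4,interpolation=cv2.INTER_CUBIC)
b=cv2.resize(fs[155:275,265:385],None,fx=5,fy=5,interpolation=cv2.INTER_CUBIC)
cv2.imwrite("pics/s6.png",b);cv2.imwrite("pics/t6.png",a)
```

```text
8.3 [-0.05   0.032 -0.536  0.568  0.017 -0.732] [0.58033172 0.05638444 0.17791988] [-6.99331691  2.28951152  5.81696262] [-8.22750567  4.21808415 -1.58155462] [ 0.31633422  0.88530965 -0.05329763] 0.008824801494814828
theta 0.7048105077747203
[0.58045176 0.05653549 0.17827337] (array([-0.3, -0. ,  0.3]), array([ 0. ,  0. , -0.3]))
```

View pics/s6.png

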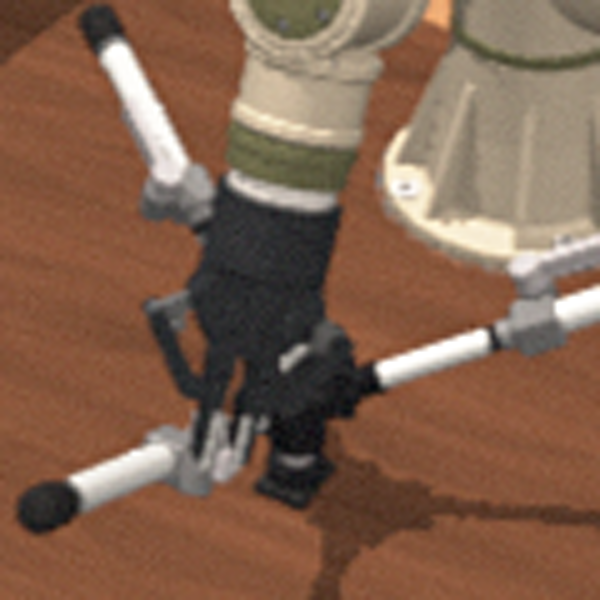

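View pics/t6.png

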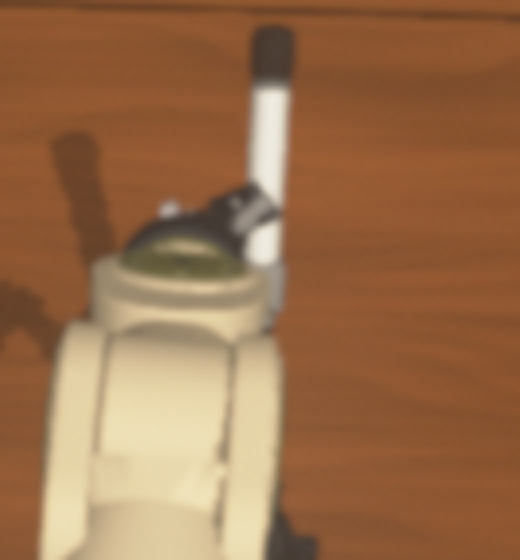

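Request:
send_rows(
  plan=[
    [0, -4.4, -0.2, 6, 0, 0],
    [-0.3, -8.7, -0.9, 12, 0, 0],
    [-0.5, -12.9, -2.0, 18, 0, 0],
    [-0.7, -17.0, -3.6, 24, 0, 0],
    [-1, -20.8, -5.6, 30, 0, 0],
    [-1, -24.5, -8.0, 36, 0, 0],
    [-1, -27.4, -10.2, 41, 0, 0],
    [-1, -27.4, -10.2, 41, 0, 0],
    [-1, -27.4, -10.2, 41, 0, 0],
    [-1, -27.4, -10.2, 41, 0, 0],
  ],
)

```text
clock: 9.65
tcp_pos: [0.5881, 0.0295, 0.182]
orientation: [0.842, 0.01, 0.539, -0.008]
wrist_force: [-2.7, 5.1, 0.5]
finger_gap: 0.0089
```

Run:
```python
from tgt import *
s,p0,r0=cur(); print(s["clock"],s["joint_pos"].round(3),p0,s["wrist_force"],r0.inv().apply(s["wrist_force"]),s["ft_torque"],s["finger_gap"])
F=frame(PSI); b=F.T@r0.as_matrix()[:,2]; print("theta",np.arctan2(b[1],b[0]))
p,r=pose(0.06,0,.0417,.018,1); print(p,delta(p,r))
ft,ct=cam("top");fs,cs=cam("scene")
a=cv2.resize(ft[160:300,270:400],None,fx=4,fy=4,interpolation=cv2.INTER_CUBIC)
b=cv2.resize(fs[155:275,265:385],None,fx=5,fy=5,interpolation=cv2.INTER_CUBIC)
cv2.imwrite("pics/s7.png",b);cv2.imwrite("pics/t7.png",a)
```

```text
9.65 [-0.108  0.04  -0.517  0.583  0.043 -0.072] [0.58812341 0.02951072 0.1820459 ] [-2.6908682   5.10196601  0.5499125 ] [-1.64188625  5.03760464 -2.34520397] [0.86057882 0.86924692 0.43720288] 0.008877194468113265
theta -0.008847565213398962
[0.58893618 0.02935059 0.18247237] (array([-0. , -0.1,  0.9]), array([-0.5, -0.2, -0.3]))
```

View pics/s7.png

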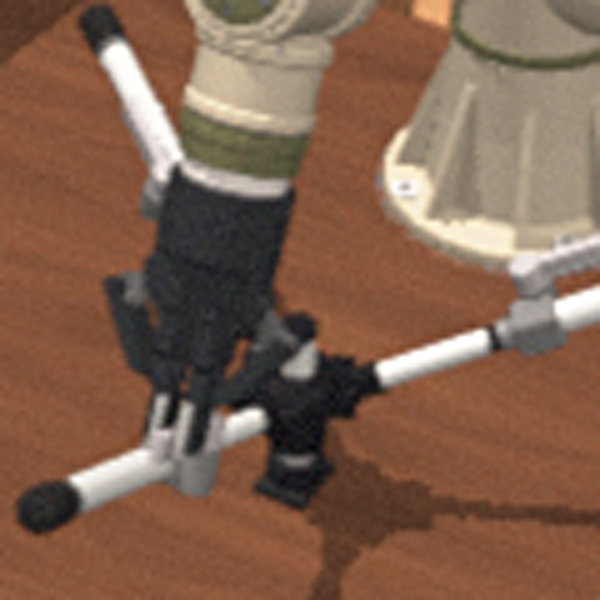

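View pics/t7.png

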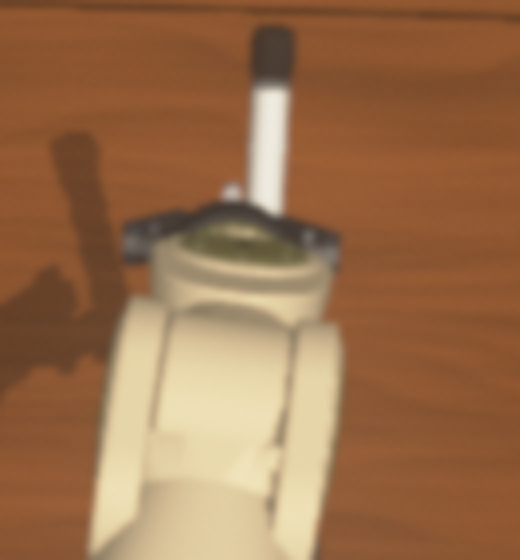

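Run:
```python
from tgt import *
ft,ct=cam("top");fs,cs=cam("scene")
m=M+frame(PSI)[:,0]*.06
a=cv2.resize(ft[160:260,280:380],None,fx=6,fy=6,interpolation=cv2.INTER_CUBIC); a0=a.copy(); draw(a,ct,m,PSI,0,np.array([280,160]),6)
b=cv2.resize(fs[215:275,265:345],None,fx=7,fy=7,interpolation=cv2.INTER_CUBIC);b0=b.copy(); draw(b,cs,m,PSI,0,np.array([265,215]),7)
cv2.imwrite("pics/t8.png",np.hstack([a0[:,150:500],a[:,150:500]]));cv2.imwrite("pics/s8.png",cv2.resize(np.vstack([b0,b]),None,fx=.7,fy=.7))
```

```text
(no output)
```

View pics/t8.png

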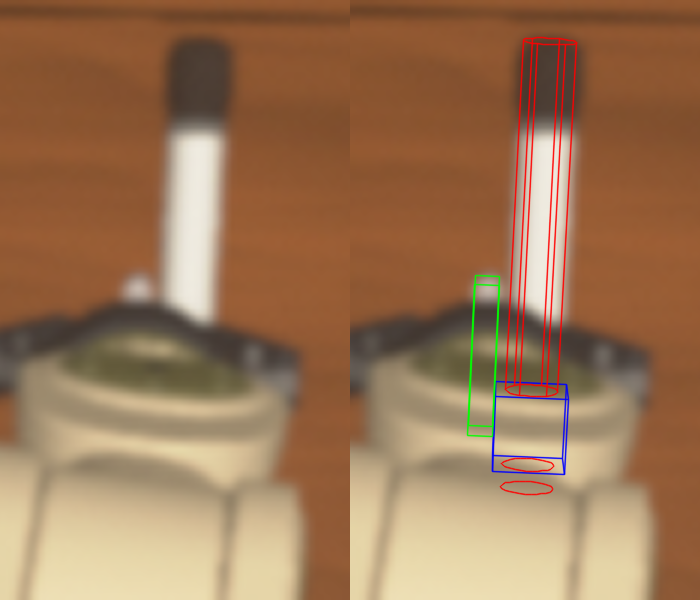

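View pics/s8.png

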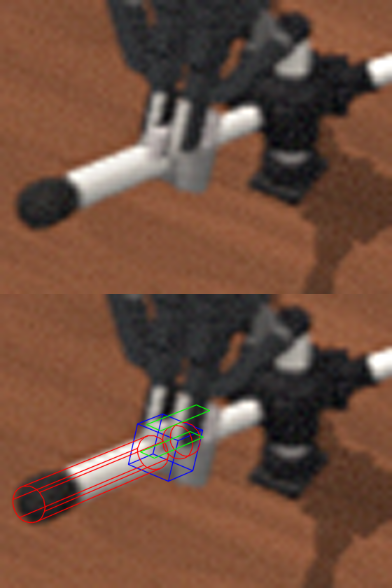

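Request:
send_rows(
  plan=[
    [0, -0.5, 0, 0.5, 0, 0],
    [0, -1, 0, 1, 0, 0],
    [0, -1.5, 0, 1.5, 0, 0],
    [0, -2, 0, 2, 0, 0],
    [0, -2, 0, 2, 0, 0],
    [0, -2, 0, 2, 0, 0],
    [0, -2, 0, 2, 0, 0],
    [0, -2, 0, 2, 0, 0],
    [0, -2, 0, 2, 0, 0],
    [0, -2, 0, 2, 0, 0],
  ],
)

```text
clock: 11.1
tcp_pos: [0.5881, 0.0288, 0.1821]
orientation: [0.842, 0.025, 0.538, -0.016]
wrist_force: [-2.2, 8.5, -0.2]
finger_gap: 0.009
```

Run:
```python
from tgt import *
s,p0,r0=cur(); print(s["clock"],p0,s["wrist_force"],r0.inv().apply(s["wrist_force"]),s["ft_torque"],s["finger_gap"])
F=frame(PSI); b=F.T@r0.as_matrix()[:,2]; print("theta",np.arctan2(b[1],b[0]))
p,r=pose(0.06,0,.0417,.018,1); print(p,delta(p,r))
ft,ct=cam("top");fs,cs=cam("scene")
old=cv2.imread("pics/top0.png")
# travel from foot/tube boundary row: columns mean
def edge(f,c0,r1,r2):
    g=f[r1:r2,c0-2:c0+3].mean((1,2)); i=np.argmax(np.diff(g)); d=np.diff(g)[max(i-2,0):i+3]; return r1+.5+max(i-2,0)+(d*np.arange(len(d))).sum()/d.sum()
e0=edge(old,336,194,215); e1=edge(ft,338,168,192); print(e0,e1)
for d in(.054,.057,.06,.063,.066):
    # foot start ~ x such that d=0 matches e0
    xs=np.linspace(.14,.19,501); v=proj(ct,M+(F@np.c_[xs,0*xs,0*xs+.0].T).T)[:,1]; x=xs[np.argmin(abs(v-e0))]
    print(d,x,proj(ct,M+F@np.array([x+d,0,0.0]))[0])
a=cv2.resize(ft[160:260,280:380],None,fx=6,fy=6,interpolation=cv2.INTER_CUBIC)
b=cv2.resize(fs[155:275,265:385],None,fx=5,fy=5,interpolation=cv2.INTER_CUBIC)
cv2.imwrite("pics/s9.png",b);cv2.imwrite("pics/t9.png",a)
```

```text
11.1 [0.58806342 0.02881295 0.18205391] [-2.22447864  8.46335323 -0.24074221] [-0.71539015  8.32329804 -2.61639766] [1.26255334 0.84095101 1.33865706] 0.008956824452613426
theta -0.04167276744944496
[0.58893618 0.02935059 0.18247237] (array([-0. ,  0.6,  0.9]), array([-2.4, -0.2, -0.5]))
205.50042140750105 181.37178329571105
0.054 0.1507 [336.93177017 183.96882833]
0.057 0.1507 [336.99527624 182.76011026]
0.06 0.1507 [337.05884892 181.55012452]
0.063 0.1507 [337.12248831 180.33886911]
0.066 0.1507 [337.18619451 179.12634203]
```

View pics/t9.png

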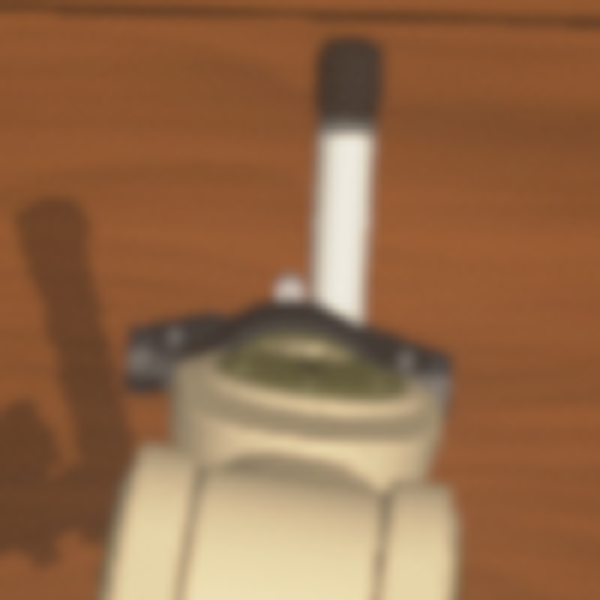

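View pics/s9.png

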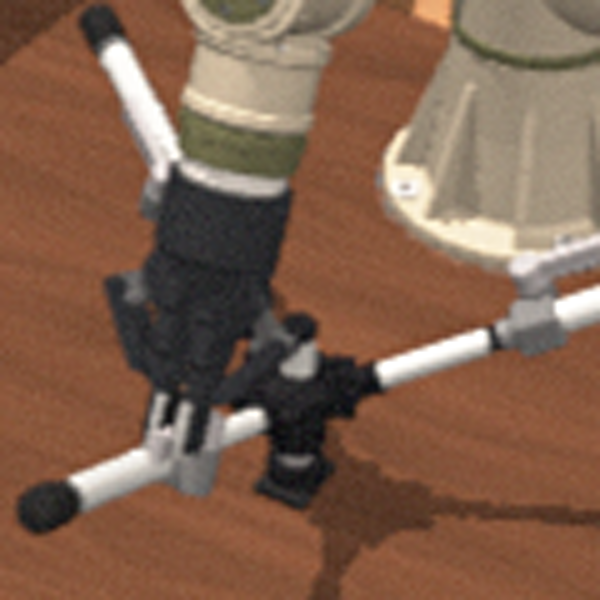

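Run:
```python
from workcell import job,get_state
print(job.hand_in()); s=get_state(); print(s["clock"],s["tcp_pos"],s["wrist_force"],s["finger_gap"])
```

```text
the job is handed in; nothing more can be done
None
the job is handed in; nothing more can be done
```

I pinched the open lever from above and pulled the leg out along its axis. I then swung the lever closed about its pivot without letting go, and handed the job in at about 11 s with it still held. The hand-in gives no verdict, and no state could be read after it.

Last checks, taken just before handing in:
- **Leg travel:** about 60.4 mm from the top image and about 60.4 mm from the arm's own motion. The black ring was visible just outside the collar after the pull.
- **Lever angle:** about 0 from the top image, give or take 0.04 rad, judged by where its tip lies beside the tube. A further 2 mm push moved the tool only 0.7 mm and raised the force to 8 N, so I take the lever to be against its stop.
- **Grip:** the fingers stood about 9 mm apart on the 10 mm blade, at 40 N.
- **Bystanders:** the figurine, doorknob and shoe spoon were not near the tool's path. I did not measure their positions again.
- **Disagreements:** the model overlay was 2 to 3 mm off in places, including the tube's sideways position and the rubber foot in the scene view. The tool read −0.04 rad from closed after that last push, while the lever's tip did not move in the image.

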